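# Open the music box housing and trip its stop plunger

### The job

Lift the metal cover off the two pins of the green tin housing and lay it down gently, flat and knob up, roughly in the middle of the cork mat. Then, to let the movement's spring run down, push the red plunger inside the housing fully down and let it spring all the way back. Leave the other parts on the bench as they are.

Things in the scene. Friction and masses are not known exactly. Their poses are not given: they have to be found in the camera images.
- housing: green enamel tin housing, open-topped, 180 (x) x 136 (y) x 60 mm high, walls 5 mm, fixed. Origin: centre of its underside, z up, x along its long side. Two brass pins, 9 mm thick, stand at x = -68 and +68, y = 0, tips 75 mm above the bench (15 above the rim). Inside, hidden until the cover is off: a small comb, cylinder and spring barrel, none higher than 28 mm, and the red plunger.
- cover: loose aluminium plate, 180 (x) x 136 (y) x 4 mm, about 0.3 kg, a boxwood knob at its centre, 13 mm through holes at x = -68 and +68, y = 0. Origin: centre of the plate's underside, z up (knob side), x along its long side. Starts resting on the housing's rim, 60 mm above the bench, pins standing 11 mm out of its upper face; raise it 20 mm straight up to clear them.
- cover_knob (a point): point on the axis of the cover's boxwood knob, 32 mm above the plate's underside, at a good height to grip. The knob is round: 30 mm diameter from the plate's upper face up to 30 mm above it, then a 33 mm rim, its top 42 mm above the plate's upper face.
- mat: cork mat 230 (x) x 180 (y) x 6 mm lying fixed on the bench. Origin: centre of its underside; its top is 6 mm above the bench.
- plunger_top (a point): centre of the top face of the red plunger's flat round cap, 36 mm diameter, 10 mm thick, inside the housing at x = +28, y = +12 mm of the housing's frame; 6 mm below the rim (54 mm above the bench) when up. It is pushed straight down. The point moves with the cap.
- plunger (a joint): how far the plunger is pushed down, m: 0 up, 0.012 at the bottom stop. A spring pushes it back up with 3 N at the top and 6 N at the bottom; it does not latch.
- movement_a: bare brass comb movement, loose, 90 x 55 x 31 mm, to be left alone. Origin: centre of its underside.
- movement_b: a second bare brass comb movement like the first, to be left alone. Origin: centre of its underside.
- pin_cylinder: steel pinned cylinder with brass ends, loose, standing upright, 48 mm diameter, 72 mm high, to be left alone. Origin: centre of its underside.
- winding_knob: loose turned boxwood winding knob standing on its 60 mm wide foot, 62 mm high, to be left alone (not the knob on the cover). Origin: centre of its underside.
There are look-alikes about, which are no part of the job. Of the things like the cover, leave any that is blue or turquoise; of the rest the smaller one is meant.

How it is judged:
On the way, in this order (a step that is already met when the one before it is completed fails the run):
1. the cover lies flat, knob up, on the cork mat, let go and at rest (z of cover in the frame of mat between 0.003 and 0.0095 m and horizontal distance between cover and mat below 0.05 m and angle between cover's own z axis and vertical below 0.06 rad and contact force between cover and the arm below 0.1 N and contact force between cover and the fingers below 0.1 N and linear speed of cover below 0.02 m/s), for 0.2 s.
2. the red plunger is pushed fully down (within 1.5 mm of its bottom stop) with the cover off (value of joint plunger above 0.0105 m), for 0.1 s.
3. the plunger has sprung back up (value of joint plunger below 0.002 m), for 0.1 s.
At the end, for the whole second after the job is handed in: The cover lies on the cork mat, let go and at rest, flat (within 0.06 rad) and knob up, its centre within 50 mm of the mat's centre; the plunger has been pushed down and is back up (within 2 mm); each of the four other parts is upright and within 20 mm of where it was (all of step 1 and value of joint plunger below 0.002 m and distance of each of movement_a, movement_b, pin_cylinder, winding_knob from where it was at the start of the episode below 0.02 m and angle between each of movement_a, movement_b, pin_cylinder, winding_knob's own z axis and vertical below 0.2 rad); the robot touches nothing.
It fails at once if the cover is dropped or thrown: it moves faster than 0.6 m/s while nothing of the robot touches it (linear speed of cover above 0.6 m/s and contact force between cover and the arm below 0.01 N and contact force between cover and the fingers below 0.01 N).
It fails at once if one of the other parts is displaced by more than 20 mm (distance of any of movement_a, movement_b, pin_cylinder, winding_knob from where it was at the start of the episode above 0.02 m).
It also fails if it takes over 48 s, if anything falls off the work surface, if the arm or the gripper's body presses on something with over 40 N, if the wrist force passes 120 N, or if a joint passes its speed limit or range.

### The arm

A 7-joint arm with a two-finger parallel gripper is mounted at the origin on the work surface. World frame = base frame: x ahead of the robot, y to its left, z up, the work surface at z = 0. Lengths are in m, angles in rad, forces in N, time in s.
With the tool pointing down it reaches from about 0.4 to 0.875 m from the base axis. Payload 6.5 kg.
Tool frame: the origin (TCP) lies at the very end of the fingers, on their centre line; the grasp point (between the pads) lies 19 mm behind it; x points along the fingers, y is the direction in which the jaws open and shut, and the axes are right-handed (so a half turn about x gives the same grasp; the last joint's range is limited). The gripper opens to 85 mm and grips with 20 to 120 N. Pads are 22 mm wide; open, the fingers measure 114 mm over their backs; the gripper's body (76 mm by 85 mm) begins 54 mm behind the grasp point. The pads swing forward as they close: fully open they stand 13 mm farther back than shut.
Start: joints at [-1.299, 0.536, -0.004, 1.538, 0.003, 1.067, -0.071], TCP at [0.215, 0.613, 0.231] pointing down, gripper open.
Joint ranges: [-2.7, 2.7], [-0.37, 2.16], [-1.27, 1.26], [0.24, 2.4], [-1.31, 4.45], [0.19, 1.91], [-2.76, 2.76]. Speed limits (rad/s): [2.39, 2.39, 3.14, 3.14, 3.14, 3.14, 3.14].

### API

Orientations are given as [roll, pitch, yaw] about the fixed x, y, z axes, in that order (R = Rz(yaw) Ry(pitch) Rx(roll)).
In Python, from bench import readout, capture, manip, finder gives the robot as it stands.
- The arm moves only by the tool arm_command, never from a script. Its argument "moves" is a list of rows, each an object of numbers: "grip": the opening in per cent of the stroke, from 0 (shut) to 100 (fully open); "tx", "ty", "tz": the shift along the world's x, y, z in cm; "wx", "wy", "wz": the turn, a rotation vector about the world's x, y, z in rad. In form: [{"grip": .., "tx": .., "ty": .., "tz": .., "wx": .., "wy": .., "wz": ..}, ...]. A call has 1 to 20 rows; each row is the pose to reach, as a shift and turn from the pose commanded when the call began; what a row does not reach only later rows make up. A row lasts 1/12 s, in which the tool goes at most 41.7 mm and 7.16 degrees, less where a joint would pass 70% of its speed; a pose out of reach is approached as far as the arm can. A call with a gripper value outside its range is refused whole. The fingers move at their own pace and stop on an object; "squeeze" is the grip in N (left out, the last holds). Time passes only in rows, so rows that repeat a pose let the fingers close. It gives the time, the measured TCP pose, the force and the opening at its end, in the units of the state.
- readout.get_state(): the state, without advancing time (a new reading comes with each control period).
- capture(name): name is "side" or "top" or "wrist"; returns a dict with "pixels" (384x512x3 uint8, red, green, blue), "mtx" (3x3 intrinsics, pixels), "distortion" ([k1, k2, p1, p2, k3] as OpenCV has them; the pictures are not rectified), "origin" and "orientation" of the camera in the world; the wrist camera has in their place "mount" (4x4, takes a point from camera to tool coordinates, whose origin is the TCP and whose axes are the tool frame's). Camera axes: x right, y down, z forward; pixel columns grow to the right and rows downward; lengths in m; the calibration is good to about 2 mm. A picture is of the moment at which its call begins: read the wrist's pose just before it. There is no depth.
- manip.hand_in(): hands the job in, once; it reports no verdict.
Trained networks look in a picture, given as the dict that the camera call returned (one of the last four; its "shot" number tells which), for a name from the list of things; names that differ only in an ending like _2 or _b are one class to them, and where a whole thing is asked for, a point or a joint stands for the part that bears it (a point fixed in the world has none). Each returns a list of dicts, best first, with "conf" (0 to 1); they miss things now and then, are a little off and sometimes report something else, mostly with a low value. They report only what shows in the picture. A call takes as long as a camera call. They do not tell look-alikes from the thing itself.
- finder.boxes_of(target, picture): "point" ([x, y, z] in m, in world coordinates, good to about 4 mm: the middle of the surface that is visible of it).
- finder.cut_out(target, picture): "mask" (384x512 bool, what is visible of it).
- finder.spot_point(target, picture): "point" ([x, y, z] in m, in world coordinates, good to about 4 mm: a listed point, or the origin of a listed thing).
The state is a dict: "time_s": time; "joint_pos": joint angles; "joint_velocities": joint speeds; "joint_torque": joint torques, N m; "tool_pos": TCP position; "orientation": TCP orientation; "wrist_force": force on the tool from outside, world axes, zero at the start; "ft_torque": the same for the moment, N m; "width": finger opening in m.
Only numpy, scipy, OpenCV 4.12 (cv2) and the standard library are available. Lean on these libraries where they do the work, as an engineer would, in place of code of your own. Each camera call takes 0.05 s, during which the arm holds its last target. There are 200 camera calls.

## Working session

There is one attempt and no reset: what is moved stays moved. The work goes in short steps, Python scripts to look and compute and a tool call to move; the robot and the scene stay as the last step left them, time stands still between calls to the robot, and variables do not carry over. Pictures are saved under pics/ and viewed, about 8 in all and at most 12, crops included, and the job is handed in when it is done.

Besides the shell and the picture viewer there is one more tool, called after "Call:" as a command line: name --argument value ..., lists and objects as JSON in quotes. arm_command: Moves the arm, as the interface text tells. Its arguments: {"type":"object","properties":{"moves":{"type":"array"},"squeeze":{"type":"number"}},"required":["moves"]}

```bash
mkdir -p pics && cat > look.py <<'E'
import sys,cv2,numpy as np
from bench import readout,capture,manip,finder
def save(d,n): cv2.imwrite('pics/'+n,cv2.cvtColor(d['pixels'],cv2.COLOR_RGB2BGR))
E
python3 - <<'E'
from look import *
a=capture('top');save(a,'top1.png')
s=capture('side');save(s,'side1.png')
for n in ['housing','cover','cover_knob','mat','movement_a','pin_cylinder','winding_knob']:
  for nm,p in (('top',a),('side',s)):
    print(n,nm,[(np.round(r['point'],3).tolist(),round(r['conf'],2)) for r in finder.spot_point(n,p)])
print(readout.get_state())
E
```

```text
housing top []
housing side [([0.481, -0.175, -0.002], 0.85)]
cover top [([0.479, -0.185, 0.059], 0.97), ([0.252, -0.361, 0.001], 0.83), ([0.773, -0.361, 0.002], 0.62), ([0.173, 0.326, -0.002], 0.6)]
cover side [([0.773, -0.356, 0.001], 0.91), ([0.254, -0.36, -0.001], 0.81), ([0.528, 0.176, -0.001], 0.72), ([0.166, 0.324, -0.004], 0.67), ([0.485, -0.178, 0.06], 0.62)]
cover_knob top [([0.17, 0.324, 0.043], 0.86), ([0.777, -0.356, 0.042], 0.79), ([0.485, -0.185, 0.094], 0.78), ([0.254, -0.36, 0.03], 0.57), ([0.48, -0.182, 0.057], 0.25)]
cover_knob side [([0.774, -0.354, 0.039], 0.95), ([0.484, -0.182, 0.091], 0.89), ([0.171, 0.32, 0.043], 0.68), ([0.254, -0.362, 0.033], 0.56)]
mat top [([0.534, 0.177, 0.003], 0.89)]
mat side [([0.527, 0.177, 0.001], 0.89), ([0.596, 0.442, 0.001], 0.59)]
movement_a top [([0.774, 0.1, -0.0], 0.74), ([0.775, -0.123, 0.002], 0.66)]
movement_a side [([0.782, 0.103, -0.002], 0.64), ([0.77, -0.117, -0.001], 0.58)]
pin_cylinder top [([0.533, 0.177, 0.003], 0.53), ([0.509, -0.441, -0.001], 0.48)]
pin_cylinder side [([0.511, -0.444, -0.0], 0.82)]
winding_knob top [([0.596, 0.444, -0.001], 0.64)]
winding_knob side [([0.596, 0.443, -0.0], 0.47)]
{'time_s': 0.8, 'joint_pos': array([-1.29921955,  0.53639281, -0.00442948,  1.53790124,  0.00262428,
        1.06734283, -0.07120074]), 'joint_velocities': array([-0.00029254, -0.00042409,  0.00092198,  0.00203524,  0.00016051,
        0.00081803, -0.0007177 ]), 'joint_torque': array([-8.01946881e-04, -5.83275962e+01,  1.04789838e+00, -2.59438241e+01,
        1.24410677e-02,  1.48134848e-03, -3.81729865e-05]), 'tool_pos': array([0.21538671, 0.61325362, 0.23129379]), 'orientation': array([-0.76206463,  1.5707443 , -1.09976857]), 'wrist_force': array([-0.41217641,  0.09190246,  0.61393097]), 'ft_torque': array([ 0.02011403,  0.0521082 , -0.02790433]), 'width': 0.08537735391552305}
```

View pics/top1.png

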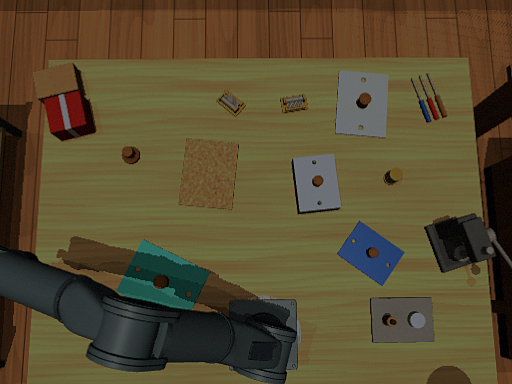

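View pics/side1.png

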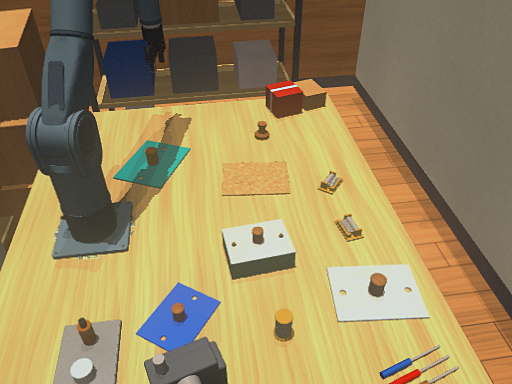

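The real cover is the grey-white plate on the housing, top view (317,183), with its pin holes at (314,162) and (319,203). The teal and blue plates are excluded by colour, and the larger white one at (362,103) by size. The mat is at (209,173), with its long side along world x.

```bash
cat >> look.py <<'E'
from scipy.spatial.transform import Rotation as R
def ori(o):
    o=np.array(o,float)
    return o if o.shape==(3,3) else R.from_euler('xyz',o).as_matrix() if o.size==3 else R.from_quat(o).as_matrix()
def pose(d,st=None):
    if 'mount' in d:
        M=np.array(d['mount']);T=ori(st['orientation']);return T@M[:3,:3],T@M[:3,3]+st['tool_pos']
    return ori(d['orientation']),np.array(d['origin'])
def toplane(d,px,z,st=None):
    Rm,o=pose(d,st)
    u=cv2.undistortPoints(np.array(px,np.float64).reshape(-1,1,2),np.array(d['mtx']),np.array(d['distortion'])).reshape(-1,2)
    r=np.c_[u,np.ones(len(u))]@Rm.T
    return o+r*((z-o[2])/r[:,2])[:,None]
def rect(d,mask,z,st=None):
    c=max(cv2.findContours(mask.astype(np.uint8),0,2)[0],key=cv2.contourArea)
    P=toplane(d,c[:,0,:],z,st)[:,:2]
    (cx,cy),(w,h),a=cv2.minAreaRect((P*1000).astype(np.float32))
    if w<h: a+=90;w,h=h,w
    return [round(v,1) for v in (cx,cy,w,h,(a+90)%180-90)]
E
python3 - <<'E'
from look import *
a=capture('top');print(a['orientation'],a['origin'])
for n,z in (('cover',.064),('mat',.006)):
  for r in finder.cut_out(n,a): print(n,round(r['conf'],2),rect(a,r['mask'],z))
st=readout.get_state();print(ori(st['orientation']).round(3))
E
```

```text
[-2.96280131 -0.01217295 -1.58215543] [0.18132696 0.02439905 1.64598434]
cover 0.97 [254.4, -345.7, 173.8, 135.1, 54.3]
cover 0.93 [754.3, -342.4, 228.0, 174.0, -5.1]
cover 0.6 [484.3, -179.2, 183.5, 138.4, 5.8]
cover 0.58 [174.2, 313.4, 241.1, 179.7, 65.2]
mat 0.68 [529.8, 175.5, 231.5, 182.9, -5.6]
[[ 0.     0.331  0.943]
 [-0.     0.943 -0.331]
 [-1.     0.     0.   ]]
```

Call:
arm_command --moves '[{"grip": 100,"tx": 4,"ty": -2,"tz": 1},{"grip": 100,"tx": 8,"ty": -6,"tz": 2},{"grip": 100,"tx": 12,"ty": -10,"tz": 2},{"grip": 100,"tx": 16,"ty": -14,"tz": 2},{"grip": 100,"tx": 18,"ty": -18,"tz": 2},{"grip": 100,"tx": 20,"ty": -22,"tz": 2},{"grip": 100,"tx": 22,"ty": -26,"tz": 2},{"grip": 100,"tx": 24,"ty": -30,"tz": 2},{"grip": 100,"tx": 25,"ty": -34,"tz": 2},{"grip": 100,"tx": 26,"ty": -38,"tz": 2},{"grip": 100,"tx": 27,"ty": -42,"tz": 2},{"grip": 100,"tx": 27,"ty": -46,"tz": 2},{"grip": 100,"tx": 27,"ty": -50,"tz": 2},{"grip": 100,"tx": 27,"ty": -54,"tz": 2},{"grip": 100,"tx": 27,"ty": -58,"tz": 2},{"grip": 100,"tx": 27,"ty": -62,"tz": 2},{"grip": 100,"tx": 27,"ty": -66,"tz": 2}]'

```text
schema error: expected keys grip, tx, ty, tz, wx, wy, wz
```

Call:
arm_command --moves '[{"grip": 100,"tx": 22,"ty": -26,"tz": 2,"wx": 0,"wy": 0,"wz": 0.2},{"grip": 100,"tx": 22,"ty": -26,"tz": 2,"wx": 0,"wy": 0,"wz": 0.2},{"grip": 100,"tx": 22,"ty": -26,"tz": 2,"wx": 0,"wy": 0,"wz": 0.2},{"grip": 100,"tx": 22,"ty": -26,"tz": 2,"wx": 0,"wy": 0,"wz": 0.2},{"grip": 100,"tx": 22,"ty": -26,"tz": 2,"wx": 0,"wy": 0,"wz": 0.2},{"grip": 100,"tx": 22,"ty": -26,"tz": 2,"wx": 0,"wy": 0,"wz": 0.2},{"grip": 100,"tx": 22,"ty": -26,"tz": 2,"wx": 0,"wy": 0,"wz": 0.2},{"grip": 100,"tx": 22,"ty": -26,"tz": 2,"wx": 0,"wy": 0,"wz": 0.2},{"grip": 100,"tx": 22,"ty": -26,"tz": 2,"wx": 0,"wy": 0,"wz": 0.2},{"grip": 100,"tx": 27,"ty": -79.3,"tz": 2,"wx": 0,"wy": 0,"wz": 0.438},{"grip": 100,"tx": 27,"ty": -79.3,"tz": 2,"wx": 0,"wy": 0,"wz": 0.438},{"grip": 100,"tx": 27,"ty": -79.3,"tz": 2,"wx": 0,"wy": 0,"wz": 0.438},{"grip": 100,"tx": 27,"ty": -79.3,"tz": 2,"wx": 0,"wy": 0,"wz": 0.438},{"grip": 100,"tx": 27,"ty": -79.3,"tz": 2,"wx": 0,"wy": 0,"wz": 0.438},{"grip": 100,"tx": 27,"ty": -79.3,"tz": 2,"wx": 0,"wy": 0,"wz": 0.438},{"grip": 100,"tx": 27,"ty": -79.3,"tz": 2,"wx": 0,"wy": 0,"wz": 0.438},{"grip": 100,"tx": 27,"ty": -79.3,"tz": 2,"wx": 0,"wy": 0,"wz": 0.438},{"grip": 100,"tx": 27,"ty": -79.3,"tz": 2,"wx": 0,"wy": 0,"wz": 0.438},{"grip": 100,"tx": 27,"ty": -79.3,"tz": 2,"wx": 0,"wy": 0,"wz": 0.438},{"grip": 100,"tx": 27,"ty": -79.3,"tz": 2,"wx": 0,"wy": 0,"wz": 0.438}]'

```text
time_s: 2.62
tool_pos: [0.4782, -0.1049, 0.2517]
orientation: [-0.018, 1.57, 0.083]
wrist_force: [2.5, 0.8, 0.5]
width: 0.0856
```

Call:
arm_command --moves '[{"grip": 100,"tx": 0.4,"ty": -4,"tz": 0,"wx": 0,"wy": 0,"wz": 0},{"grip": 100,"tx": 0.4,"ty": -6,"tz": 0,"wx": 0,"wy": 0,"wz": 0},{"grip": 100,"tx": 0.4,"ty": -6,"tz": 0,"wx": 0,"wy": 0,"wz": 0},{"grip": 100,"tx": 0.4,"ty": -6,"tz": 0,"wx": 0,"wy": 0,"wz": 0},{"grip": 100,"tx": 0.4,"ty": -6,"tz": 0,"wx": 0,"wy": 0,"wz": 0}]'

```text
time_s: 3.03
tool_pos: [0.4823, -0.1619, 0.2512]
orientation: [1.637, 1.57, 1.738]
wrist_force: [-0.1, 0.3, -0.2]
width: 0.0856
```

```bash
python3 - <<'E'
from look import *
st=readout.get_state();w=capture('wrist');save(w,'w1.png')
T=ori(st['orientation']);print(st['tool_pos'].round(4),'jaw',np.degrees(np.arctan2(T[1,1],T[0,1])))
for n in ['cover','cover_knob','housing']:
  print(n,[(np.round(r['point'],3).tolist(),round(r['conf'],2)) for r in finder.spot_point(n,w)])
for r in finder.cut_out('cover',w): print(rect(w,r['mask'],.064,st))
print(np.array(w['mount']).round(3).tolist())
E
```

```text
[ 0.4823 -0.1619  0.2512] jaw 95.80169992685998
cover [([0.484, -0.18, 0.061], 0.9)]
cover_knob [([0.487, -0.18, 0.089], 0.73)]
housing [([0.486, -0.18, 0.055], 0.2)]
[483.3, -180.7, 181.2, 137.7, 5.8]
[337.2, -316.7, 124.4, 60.3, -86.5]
[664.7, -351.5, 105.9, 90.7, -7.0]
[[0.0, -0.321, 0.947, -0.143], [1.0, 0.0, -0.0, 0.0], [-0.0, 0.947, 0.321, -0.083], [0.0, 0.0, 0.0, 1.0]]
```

View pics/w1.png

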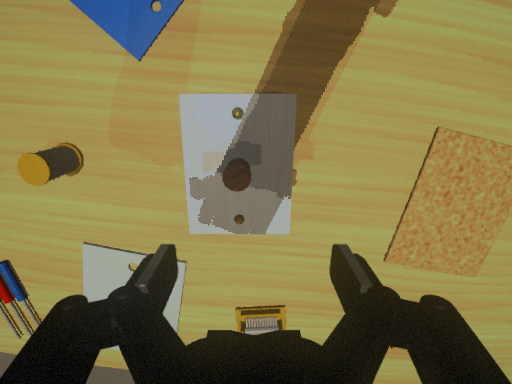

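The wrist view shows the cover's knob at (236,175) and its pins at (237,113) and (239,219). The plate's centre is (0.484, -0.180) with yaw 5.8°. I'll descend onto it now.

Call:
arm_command --moves '[{"grip": 100,"tx": 0.2,"ty": -1.8,"tz": -3,"wx": 0,"wy": 0,"wz": 0},{"grip": 100,"tx": 0.2,"ty": -1.8,"tz": -6,"wx": 0,"wy": 0,"wz": 0},{"grip": 100,"tx": 0.2,"ty": -1.8,"tz": -9,"wx": 0,"wy": 0,"wz": 0},{"grip": 100,"tx": 0.2,"ty": -1.8,"tz": -12,"wx": 0,"wy": 0,"wz": 0},{"grip": 100,"tx": 0.2,"ty": -1.8,"tz": -14,"wx": 0,"wy": 0,"wz": 0},{"grip": 100,"tx": 0.2,"ty": -1.8,"tz": -15.5,"wx": 0,"wy": 0,"wz": 0},{"grip": 100,"tx": 0.2,"ty": -1.8,"tz": -16.5,"wx": 0,"wy": 0,"wz": 0},{"grip": 100,"tx": 0.2,"ty": -1.8,"tz": -17.3,"wx": 0,"wy": 0,"wz": 0},{"grip": 100,"tx": 0.2,"ty": -1.8,"tz": -17.7,"wx": 0,"wy": 0,"wz": 0},{"grip": 100,"tx": 0.2,"ty": -1.8,"tz": -17.7,"wx": 0,"wy": 0,"wz": 0},{"grip": 100,"tx": 0.2,"ty": -1.8,"tz": -17.7,"wx": 0,"wy": 0,"wz": 0}]'

```text
time_s: 4.2
tool_pos: [0.4847, -0.1812, 0.0749]
orientation: [-0.344, 1.57, -0.243]
wrist_force: [-0.6, -0.0, 0.2]
width: 0.0853
```

Call:
arm_command --moves '[{"grip": 60,"tx": 0,"ty": 0,"tz": 0,"wx": 0,"wy": 0,"wz": 0},{"grip": 45,"tx": 0,"ty": 0,"tz": 0,"wx": 0,"wy": 0,"wz": 0},{"grip": 40,"tx": 0,"ty": 0,"tz": 0,"wx": 0,"wy": 0,"wz": 0},{"grip": 30,"tx": 0,"ty": 0,"tz": 0,"wx": 0,"wy": 0,"wz": 0},{"grip": 20,"tx": 0,"ty": 0,"tz": 0,"wx": 0,"wy": 0,"wz": 0},{"grip": 0,"tx": 0,"ty": 0,"tz": 0,"wx": 0,"wy": 0,"wz": 0},{"grip": 0,"tx": 0,"ty": 0,"tz": 0,"wx": 0,"wy": 0,"wz": 0},{"grip": 0,"tx": 0,"ty": 0,"tz": 0,"wx": 0,"wy": 0,"wz": 0},{"grip": 0,"tx": 0,"ty": 0,"tz": 0,"wx": 0,"wy": 0,"wz": 0},{"grip": 0,"tx": 0,"ty": 0,"tz": 0,"wx": 0,"wy": 0,"wz": 0}]' --squeeze 50

```text
time_s: 5.03
tool_pos: [0.4844, -0.181, 0.0749]
orientation: [0.447, 1.57, 0.547]
wrist_force: [-1.2, 1.5, 6.7]
width: 0.0308
```

Call:
arm_command --moves '[{"grip": 0,"tx": 0,"ty": 0,"tz": 0.5,"wx": 0,"wy": 0,"wz": 0},{"grip": 0,"tx": 0,"ty": 0,"tz": 1,"wx": 0,"wy": 0,"wz": 0},{"grip": 0,"tx": 0,"ty": 0,"tz": 1.5,"wx": 0,"wy": 0,"wz": 0},{"grip": 0,"tx": 0,"ty": 0,"tz": 2,"wx": 0,"wy": 0,"wz": 0},{"grip": 0,"tx": 0,"ty": 0,"tz": 2.7,"wx": 0,"wy": 0,"wz": 0},{"grip": 0,"tx": 0,"ty": 0,"tz": 3.5,"wx": 0,"wy": 0,"wz": 0},{"grip": 0,"tx": 0,"ty": 0,"tz": 5,"wx": 0,"wy": 0,"wz": 0},{"grip": 0,"tx": 0,"ty": 0,"tz": 7,"wx": 0,"wy": 0,"wz": 0},{"grip": 0,"tx": 0,"ty": 0,"tz": 9,"wx": 0,"wy": 0,"wz": 0},{"grip": 0,"tx": 0,"ty": 0,"tz": 10,"wx": 0,"wy": 0,"wz": 0},{"grip": 0,"tx": 0,"ty": 0,"tz": 10,"wx": 0,"wy": 0,"wz": 0},{"grip": 0,"tx": 0,"ty": 0,"tz": 10,"wx": 0,"wy": 0,"wz": 0}]'

```text
time_s: 6.03
tool_pos: [0.4843, -0.181, 0.1744]
orientation: [-0.133, 1.57, -0.033]
wrist_force: [0.1, 0.8, -3.1]
width: 0.0305
```

```bash
python3 - <<'E'
from look import *
st=readout.get_state();w=capture('side');save(w,'s2.png')
T=ori(st['orientation']);print(st['tool_pos'].round(4),'jaw',np.degrees(np.arctan2(T[1,1],T[0,1])),st['width'],st['wrist_force'],st['ft_torque'])
for n in ['cover','cover_knob','plunger_top']:
  print(n,[(np.round(r['point'],3).tolist(),round(r['conf'],2)) for r in finder.spot_point(n,w)])
E
```

```text
[ 0.4843 -0.181   0.1744] jaw 95.75452474130181 0.0305153478963005 [ 0.0979819   0.83863977 -3.06270445] [-0.0262027   0.07703466  0.00305774]
cover [([0.484, -0.178, 0.159], 0.64), ([0.17, 0.325, -0.003], 0.61)]
cover_knob [([0.772, -0.354, 0.038], 0.94), ([0.484, -0.183, 0.192], 0.77), ([0.172, 0.322, 0.044], 0.74), ([0.255, -0.361, 0.035], 0.67), ([0.479, -0.18, -0.0], 0.18)]
plunger_top [([0.511, -0.166, 0.055], 0.47)]
```

View pics/s2.png

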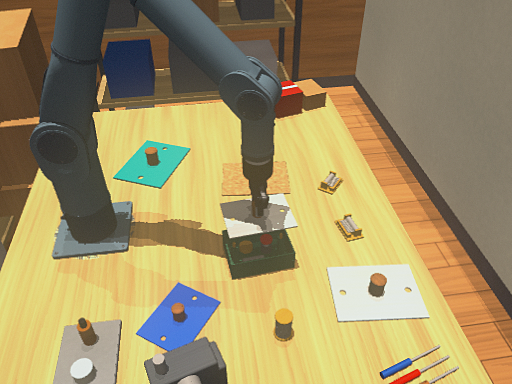

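The side view shows the cover held level above the open housing at about (258,215), with the red cap visible at (266,240). Next I carry it to the mat.

Call:
arm_command --moves '[{"grip": 0,"tx": 0.2,"ty": 1,"tz": 0,"wx": 0,"wy": 0,"wz": 0},{"grip": 0,"tx": 0.5,"ty": 3,"tz": 0,"wx": 0,"wy": 0,"wz": -0.02},{"grip": 0,"tx": 0.8,"ty": 6,"tz": 0,"wx": 0,"wy": 0,"wz": -0.04},{"grip": 0,"tx": 1.2,"ty": 9,"tz": 0,"wx": 0,"wy": 0,"wz": -0.06},{"grip": 0,"tx": 1.6,"ty": 12,"tz": 0,"wx": 0,"wy": 0,"wz": -0.08},{"grip": 0,"tx": 2,"ty": 15,"tz": 0,"wx": 0,"wy": 0,"wz": -0.1},{"grip": 0,"tx": 2.5,"ty": 18,"tz": 0,"wx": 0,"wy": 0,"wz": -0.12},{"grip": 0,"tx": 3,"ty": 21,"tz": 0,"wx": 0,"wy": 0,"wz": -0.14},{"grip": 0,"tx": 3.4,"ty": 24,"tz": 0,"wx": 0,"wy": 0,"wz": -0.16},{"grip": 0,"tx": 3.8,"ty": 27,"tz": 0,"wx": 0,"wy": 0,"wz": -0.18},{"grip": 0,"tx": 4.2,"ty": 30,"tz": 0,"wx": 0,"wy": 0,"wz": -0.2},{"grip": 0,"tx": 4.5,"ty": 33,"tz": 0,"wx": 0,"wy": 0,"wz": -0.2},{"grip": 0,"tx": 4.7,"ty": 35,"tz": 0,"wx": 0,"wy": 0,"wz": -0.2},{"grip": 0,"tx": 4.7,"ty": 35.7,"tz": 0,"wx": 0,"wy": 0,"wz": -0.2},{"grip": 0,"tx": 4.7,"ty": 35.7,"tz": -2,"wx": 0,"wy": 0,"wz": -0.2},{"grip": 0,"tx": 4.7,"ty": 35.7,"tz": -4,"wx": 0,"wy": 0,"wz": -0.2},{"grip": 0,"tx": 4.7,"ty": 35.7,"tz": -6,"wx": 0,"wy": 0,"wz": -0.2},{"grip": 0,"tx": 4.7,"ty": 35.7,"tz": -8,"wx": 0,"wy": 0,"wz": -0.2},{"grip": 0,"tx": 4.7,"ty": 35.7,"tz": -10,"wx": 0,"wy": 0,"wz": -0.2},{"grip": 0,"tx": 4.7,"ty": 35.7,"tz": -11,"wx": 0,"wy": 0,"wz": -0.2}]'

```text
time_s: 7.9
tool_pos: [0.5293, 0.1753, 0.0617]
orientation: [-2.61, 1.567, -2.71]
wrist_force: [-1.0, -0.0, -4.2]
width: 0.0308
```

Call:
arm_command --moves '[{"grip": 0,"tx": 0,"ty": 0,"tz": 0,"wx": 0,"wy": 0,"wz": 0},{"grip": 0,"tx": 0,"ty": 0,"tz": 0,"wx": 0,"wy": 0,"wz": 0}]'

```text
time_s: 8.07
tool_pos: [0.531, 0.1757, 0.0642]
orientation: [-2.501, 1.57, -2.601]
wrist_force: [-1.1, -0.8, -3.6]
width: 0.0304
```

```bash
python3 - <<'E'
from look import *
st=readout.get_state();w=capture('side');save(w,'s3.png')
t=capture('top')
T=ori(st['orientation']);print(st['tool_pos'].round(4),'jaw',np.degrees(np.arctan2(T[1,1],T[0,1])),st['width'],st['wrist_force'],T[:,0])
for p in (w,t):
 for n in ['cover','cover_knob','plunger_top','housing']:
  print(n,[(np.round(r['point'],3).tolist(),round(r['conf'],2)) for r in finder.spot_point(n,p)])
for r in finder.cut_out('housing',t):print(rect(t,r['mask'],.06))
for r in finder.cut_out('plunger_top',t):
  c=np.argwhere(r['mask'])[:,::-1].mean(0);print('cap',len(np.argwhere(r['mask'])),r['conf'],c,toplane(t,c,.054))
E
```

```text
[0.531  0.1757 0.0642] jaw 84.26926751447215 0.03041501163383589 [-1.07010277 -0.83780943 -3.57575388] [-8.31828212e-04 -4.99498149e-04 -9.99999529e-01]
cover [([0.533, 0.178, 0.048], 0.93), ([0.169, 0.324, -0.002], 0.86), ([0.773, -0.122, -0.003], 0.75), ([0.774, -0.356, -0.001], 0.72), ([0.251, -0.362, -0.002], 0.66)]
cover_knob [([0.254, -0.366, 0.036], 0.92), ([0.531, 0.174, 0.078], 0.8), ([0.77, -0.353, 0.042], 0.58), ([0.533, 0.178, 0.049], 0.37)]
plunger_top [([0.513, -0.165, 0.054], 0.68)]
housing [([0.48, -0.18, -0.002], 0.57)]
cover [([0.527, 0.175, 0.051], 0.79), ([0.773, -0.36, 0.002], 0.77), ([0.253, -0.358, -0.002], 0.6), ([0.174, 0.329, 0.0], 0.58)]
cover_knob [([0.168, 0.321, 0.042], 0.92), ([0.777, -0.357, 0.043], 0.85), ([0.254, -0.36, 0.033], 0.77), ([0.533, 0.174, 0.083], 0.76)]
plunger_top [([0.512, -0.166, 0.052], 0.54)]
housing [([0.484, -0.176, 0.0], 0.63), ([0.594, 0.442, 0.001], 0.63)]
[481.9, -178.1, 186.5, 140.8, 5.5]
cap 93 0.64 [310.84946237 174.6344086 ] [[ 0.51150723 -0.16458831  0.054     ]]
```

View pics/s3.png

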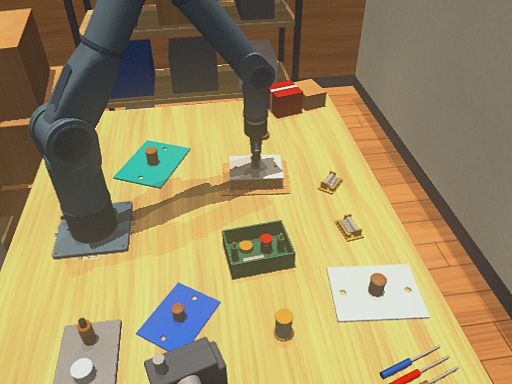

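The cover is held level over the mat at (257,170). The red cap is at (266,239), which matches the computed (0.511, -0.165). Lowering slowly.

Call:
arm_command --moves '[{"grip": 0,"tx": 0,"ty": 0,"tz": -1.2,"wx": 0,"wy": 0,"wz": 0},{"grip": 0,"tx": 0,"ty": 0,"tz": -2.4,"wx": 0,"wy": 0,"wz": 0},{"grip": 0,"tx": 0,"ty": 0,"tz": -3.2,"wx": 0,"wy": 0,"wz": 0},{"grip": 0,"tx": 0,"ty": 0,"tz": -3.7,"wx": 0,"wy": 0,"wz": 0},{"grip": 0,"tx": 0,"ty": 0,"tz": -4.0,"wx": 0,"wy": 0,"wz": 0},{"grip": 0,"tx": 0,"ty": 0,"tz": -4.2,"wx": 0,"wy": 0,"wz": 0},{"grip": 0,"tx": 0,"ty": 0,"tz": -4.3,"wx": 0,"wy": 0,"wz": 0},{"grip": 0,"tx": 0,"ty": 0,"tz": -4.35,"wx": 0,"wy": 0,"wz": 0},{"grip": 0,"tx": 0,"ty": 0,"tz": -4.35,"wx": 0,"wy": 0,"wz": 0},{"grip": 0,"tx": 0,"ty": 0,"tz": -4.35,"wx": 0,"wy": 0,"wz": 0}]'

```text
time_s: 9.5
tool_pos: [0.5316, 0.176, 0.0211]
orientation: [0.438, 1.57, 0.338]
wrist_force: [-0.2, 0.6, -2.5]
width: 0.0307
```

Call:
arm_command --moves '[{"grip": 0,"tx": 0,"ty": 0,"tz": -0.05,"wx": 0,"wy": 0,"wz": 0},{"grip": 0,"tx": 0,"ty": 0,"tz": -0.1,"wx": 0,"wy": 0,"wz": 0},{"grip": 0,"tx": 0,"ty": 0,"tz": -0.1,"wx": 0,"wy": 0,"wz": 0},{"grip": 0,"tx": 0,"ty": 0,"tz": -0.1,"wx": 0,"wy": 0,"wz": 0}]'

```text
time_s: 9.83
tool_pos: [0.5316, 0.1761, 0.0209]
orientation: [0.757, 1.57, 0.657]
wrist_force: [-3.4, -1.2, 8.8]
width: 0.0306
```

Firm contact: the force went from -3 to +9 N. I'll open and then rise.

Call:
arm_command --moves '[{"grip": 45,"tx": 0,"ty": 0,"tz": 0,"wx": 0,"wy": 0,"wz": 0},{"grip": 55,"tx": 0,"ty": 0,"tz": 0,"wx": 0,"wy": 0,"wz": 0},{"grip": 70,"tx": 0,"ty": 0,"tz": 0,"wx": 0,"wy": 0,"wz": 0},{"grip": 100,"tx": 0,"ty": 0,"tz": 0,"wx": 0,"wy": 0,"wz": 0},{"grip": 100,"tx": 0,"ty": 0,"tz": 0,"wx": 0,"wy": 0,"wz": 0},{"grip": 100,"tx": 0,"ty": 0,"tz": 0,"wx": 0,"wy": 0,"wz": 0},{"grip": 100,"tx": 0,"ty": 0,"tz": 0,"wx": 0,"wy": 0,"wz": 0},{"grip": 100,"tx": 0,"ty": 0,"tz": 0,"wx": 0,"wy": 0,"wz": 0},{"grip": 100,"tx": 0,"ty": 0,"tz": 1,"wx": 0,"wy": 0,"wz": 0},{"grip": 100,"tx": 0,"ty": 0,"tz": 3,"wx": 0,"wy": 0,"wz": 0},{"grip": 100,"tx": 0,"ty": 0,"tz": 6,"wx": 0,"wy": 0,"wz": 0},{"grip": 100,"tx": 0,"ty": 0,"tz": 9,"wx": 0,"wy": 0,"wz": 0},{"grip": 100,"tx": 0,"ty": 0,"tz": 12,"wx": 0,"wy": 0,"wz": 0},{"grip": 100,"tx": 0,"ty": 0,"tz": 14,"wx": 0,"wy": 0,"wz": 0},{"grip": 100,"tx": 0,"ty": 0,"tz": 14,"wx": 0,"wy": 0,"wz": 0},{"grip": 100,"tx": 0,"ty": 0,"tz": 14,"wx": 0,"wy": 0,"wz": 0}]'

```text
time_s: 11.17
tool_pos: [0.532, 0.1762, 0.1615]
orientation: [0.569, 1.568, 0.469]
wrist_force: [0.0, 0.4, -0.3]
width: 0.0853
```

```bash
python3 - <<'E'
from look import *
st=readout.get_state();w=capture('side');save(w,'s4.png')
t=capture('top')
print(st['tool_pos'].round(4),st['width'],st['wrist_force'])
for p in (w,t):
 for n in ['cover','cover_knob']:
  print(n,[(np.round(r['point'],3).tolist(),round(r['conf'],2)) for r in finder.spot_point(n,p) if abs(r['point'][1]-.175)<.06])
for r in finder.cut_out('cover',t):print(rect(t,r['mask'],.01))
E
```

```text
[0.532  0.1762 0.1615] 0.08525787887879031 [ 0.01725867  0.35418176 -0.33120025]
cover [([0.533, 0.177, 0.007], 0.67)]
cover_knob [([0.53, 0.174, 0.035], 0.85), ([0.528, 0.177, 0.0], 0.37)]
cover [([0.527, 0.173, 0.007], 0.65)]
cover_knob []
[774.9, -354.8, 233.7, 175.5, -5.7]
[546.8, 128.2, 145.7, 54.7, -0.5]
[257.1, -357.9, 182.7, 142.0, 54.6]
[171.3, 322.9, 249.2, 188.5, 63.7]
```

View pics/s4.png

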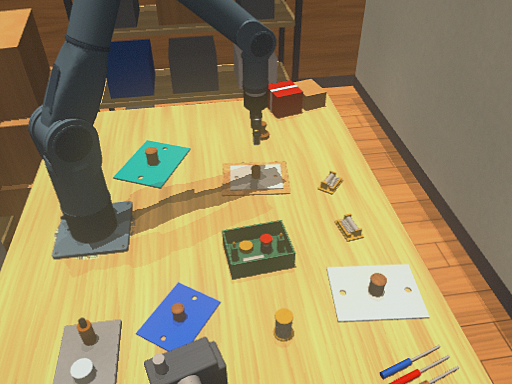

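The cover lies flat and released on the mat at (256,177). Next I go to the plunger with the fingers shut.

Call:
arm_command --moves '[{"grip": 0,"tx": 0,"ty": -3,"tz": 0,"wx": 0,"wy": 0,"wz": 0},{"grip": 0,"tx": -0.2,"ty": -6,"tz": 0,"wx": 0,"wy": 0,"wz": 0},{"grip": 0,"tx": -0.4,"ty": -9,"tz": 0,"wx": 0,"wy": 0,"wz": 0},{"grip": 0,"tx": -0.6,"ty": -12,"tz": 0,"wx": 0,"wy": 0,"wz": 0},{"grip": 0,"tx": -0.8,"ty": -15,"tz": 0,"wx": 0,"wy": 0,"wz": 0},{"grip": 0,"tx": -1,"ty": -18,"tz": 0,"wx": 0,"wy": 0,"wz": 0.05},{"grip": 0,"tx": -1.2,"ty": -21,"tz": 0,"wx": 0,"wy": 0,"wz": 0.1},{"grip": 0,"tx": -1.4,"ty": -24,"tz": 0,"wx": 0,"wy": 0,"wz": 0.15},{"grip": 0,"tx": -1.6,"ty": -27,"tz": 0,"wx": 0,"wy": 0,"wz": 0.2},{"grip": 0,"tx": -1.8,"ty": -30,"tz": 0,"wx": 0,"wy": 0,"wz": 0.2},{"grip": 0,"tx": -2,"ty": -33,"tz": 0,"wx": 0,"wy": 0,"wz": 0.2},{"grip": 0,"tx": -2.1,"ty": -34.1,"tz": 0,"wx": 0,"wy": 0,"wz": 0.2},{"grip": 0,"tx": -2.1,"ty": -34.1,"tz": 0,"wx": 0,"wy": 0,"wz": 0.2},{"grip": 0,"tx": -2.1,"ty": -34.1,"tz": -3,"wx": 0,"wy": 0,"wz": 0.2},{"grip": 0,"tx": -2.1,"ty": -34.1,"tz": -5,"wx": 0,"wy": 0,"wz": 0.2},{"grip": 0,"tx": -2.1,"ty": -34.1,"tz": -7,"wx": 0,"wy": 0,"wz": 0.2},{"grip": 0,"tx": -2.1,"ty": -34.1,"tz": -8,"wx": 0,"wy": 0,"wz": 0.2},{"grip": 0,"tx": -2.1,"ty": -34.1,"tz": -8,"wx": 0,"wy": 0,"wz": 0.2},{"grip": 0,"tx": -2.1,"ty": -34.1,"tz": -8,"wx": 0,"wy": 0,"wz": 0.2}]'

```text
time_s: 13.1
tool_pos: [0.5103, -0.1641, 0.0797]
orientation: [2.373, 1.57, 2.474]
wrist_force: [0.3, -0.3, -0.1]
width: 0.0001
```

```bash
python3 - <<'E'
from look import *
st=readout.get_state();w=capture('side')
t=capture('top')
print(st['tool_pos'].round(4),st['width'],st['wrist_force'])
for p in (w,t):
 for n in ['cover','mat','plunger_top']:
  print(n,[(np.round(r['point'],3).tolist(),round(r['conf'],2)) for r in finder.spot_point(n,p) if n!='cover' or abs(r['point'][1]-.175)<.06])
for r in finder.cut_out('cover',t):print(rect(t,r['mask'],.01))
v=np.vstack([w['pixels'][150:300,180:340]]);v=cv2.resize(v,None,fx=4,fy=4,interpolation=cv2.INTER_CUBIC);save({'pixels':v},'s5.png')
E
```

```text
[ 0.5103 -0.1641  0.0797] 0.00012974989381913066 [ 0.26930465 -0.28033559 -0.11750458]
cover [([0.532, 0.181, 0.007], 0.81)]
mat [([0.526, 0.176, -0.0], 0.64), ([0.513, -0.167, 0.054], 0.61)]
plunger_top [([0.51, -0.167, 0.052], 0.66)]
cover [([0.528, 0.174, 0.005], 0.7)]
mat []
plunger_top []
[256.0, -359.4, 181.7, 139.1, 53.8]
[531.4, 176.2, 183.1, 135.9, -5.4]
[773.5, -353.4, 236.5, 178.6, -6.0]
[171.7, 324.0, 252.3, 188.6, 63.9]
```

View pics/s5.png

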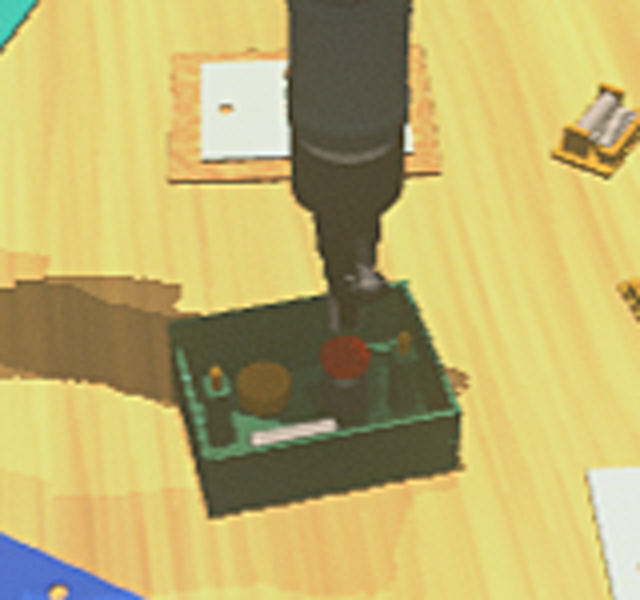

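The cover is centred on the mat, and the fingertips are directly above the red cap, crop (346,357). Pressing down.

Call:
arm_command --moves '[{"grip": 0,"tx": 0,"ty": 0,"tz": -1,"wx": 0,"wy": 0,"wz": 0},{"grip": 0,"tx": 0,"ty": 0,"tz": -2,"wx": 0,"wy": 0,"wz": 0},{"grip": 0,"tx": 0,"ty": 0,"tz": -2.6,"wx": 0,"wy": 0,"wz": 0},{"grip": 0,"tx": 0,"ty": 0,"tz": -3,"wx": 0,"wy": 0,"wz": 0},{"grip": 0,"tx": 0,"ty": 0,"tz": -3.3,"wx": 0,"wy": 0,"wz": 0},{"grip": 0,"tx": 0,"ty": 0,"tz": -3.5,"wx": 0,"wy": 0,"wz": 0},{"grip": 0,"tx": 0,"ty": 0,"tz": -3.6,"wx": 0,"wy": 0,"wz": 0},{"grip": 0,"tx": 0,"ty": 0,"tz": -3.6,"wx": 0,"wy": 0,"wz": 0},{"grip": 0,"tx": 0,"ty": 0,"tz": -3.6,"wx": 0,"wy": 0,"wz": 0}]'

```text
time_s: 14.3
tool_pos: [0.5097, -0.1649, 0.0438]
orientation: [2.607, 1.57, 2.707]
wrist_force: [-3.2, 1.7, 5.6]
width: 0.0001
```

Spring force is 5.6 N, close to the bottom. Going on to the stop.

Call:
arm_command --moves '[{"grip": 0,"tx": 0,"ty": 0,"tz": -0.1,"wx": 0,"wy": 0,"wz": 0},{"grip": 0,"tx": 0,"ty": 0,"tz": -0.2,"wx": 0,"wy": 0,"wz": 0},{"grip": 0,"tx": 0,"ty": 0,"tz": -0.25,"wx": 0,"wy": 0,"wz": 0},{"grip": 0,"tx": 0,"ty": 0,"tz": -0.25,"wx": 0,"wy": 0,"wz": 0},{"grip": 0,"tx": 0,"ty": 0,"tz": -0.25,"wx": 0,"wy": 0,"wz": 0}]'

```text
time_s: 14.72
tool_pos: [0.5097, -0.1649, 0.042]
orientation: [2.342, 1.57, 2.442]
wrist_force: [-4.5, 1.9, 12.8]
width: -0.0001
```

The force passed the spring's 6 N maximum, so the plunger is at the stop. I'll hold briefly and retract.

Call:
arm_command --moves '[{"grip": 0,"tx": 0,"ty": 0,"tz": -0.04,"wx": 0,"wy": 0,"wz": 0},{"grip": 0,"tx": 0,"ty": 0,"tz": -0.04,"wx": 0,"wy": 0,"wz": 0},{"grip": 0,"tx": 0,"ty": 0,"tz": -0.04,"wx": 0,"wy": 0,"wz": 0},{"grip": 0,"tx": 0,"ty": 0,"tz": 0.5,"wx": 0,"wy": 0,"wz": 0},{"grip": 0,"tx": 0,"ty": 0,"tz": 1.2,"wx": 0,"wy": 0,"wz": 0},{"grip": 0,"tx": 0,"ty": 0,"tz": 2,"wx": 0,"wy": 0,"wz": 0},{"grip": 0,"tx": 0,"ty": 0,"tz": 4,"wx": 0,"wy": 0,"wz": 0},{"grip": 0,"tx": 0,"ty": 0,"tz": 7,"wx": 0,"wy": 0,"wz": 0},{"grip": 0,"tx": 0,"ty": 0,"tz": 10,"wx": 0,"wy": 0,"wz": 0},{"grip": 0,"tx": 0,"ty": 0,"tz": 13,"wx": 0,"wy": 0,"wz": 0},{"grip": 0,"tx": 0,"ty": 0,"tz": 15,"wx": 0,"wy": 0,"wz": 0},{"grip": 0,"tx": 0,"ty": 0,"tz": 15,"wx": 0,"wy": 0,"wz": 0},{"grip": 0,"tx": 0,"ty": 0,"tz": 15,"wx": 0,"wy": 0,"wz": 0},{"grip": 0,"tx": 0,"ty": 0,"tz": 15,"wx": 0,"wy": 0,"wz": 0}]'

```text
time_s: 15.88
tool_pos: [0.5098, -0.1649, 0.1908]
orientation: [2.825, 1.57, 2.925]
wrist_force: [-1.0, -0.1, 0.1]
width: -0.0001
```

```bash
python3 - <<'E'
from look import *
st=readout.get_state();w=capture('side');save(w,'s6.png')
t=capture('top')
print(st['tool_pos'].round(4),st['width'],st['wrist_force'])
for p in (w,t):
 for n in ['cover','plunger_top','movement_a','pin_cylinder','winding_knob']:
  print(n,[(np.round(r['point'],3).tolist(),round(r['conf'],2)) for r in finder.spot_point(n,p)])
for r in finder.cut_out('cover',t):print(rect(t,r['mask'],.01))
E
```

```text
[ 0.5098 -0.1649  0.1908] -0.00010010083326574633 [-1.03620117 -0.06132867  0.07636082]
cover [([0.777, -0.357, -0.001], 0.89), ([0.532, 0.176, 0.006], 0.63), ([0.254, -0.363, -0.001], 0.58), ([0.166, 0.323, -0.003], 0.55)]
plunger_top [([0.511, -0.163, 0.054], 0.56)]
movement_a [([0.772, -0.119, 0.001], 0.92), ([0.782, 0.105, -0.0], 0.81), ([0.526, 0.177, 0.0], 0.41)]
pin_cylinder [([0.511, -0.441, -0.0], 0.65)]
winding_knob []
cover [([0.171, 0.329, 0.0], 0.96), ([0.525, 0.174, 0.002], 0.85), ([0.776, -0.361, -0.001], 0.57)]
plunger_top []
movement_a [([0.78, 0.098, 0.0], 0.59), ([0.775, -0.125, 0.003], 0.57)]
pin_cylinder [([0.512, -0.443, -0.005], 0.65)]
winding_knob [([0.593, 0.44, 0.001], 0.81)]
[257.7, -358.3, 179.2, 137.0, 53.4]
[531.9, 176.1, 183.6, 135.7, -6.4]
[776.2, -354.2, 237.1, 177.6, -5.8]
[173.2, 322.3, 253.8, 195.1, 63.8]
```

View pics/s6.png

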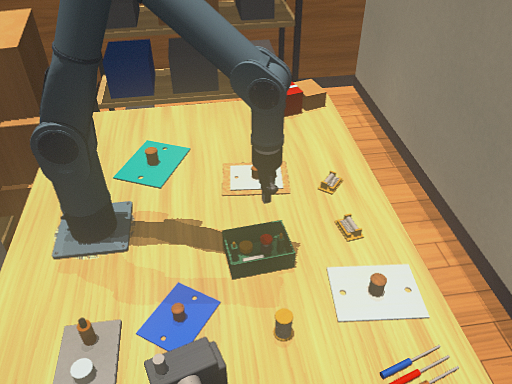

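The cover is flat on the mat at (255,178). The red cap is back up at (266,239), measured z 0.054, and the other parts are where they were.

```bash
python3 -c "
from bench import manip
print(manip.hand_in())"
```

```text
the job is handed in; nothing more can be done
None
```

I lifted the cover straight off the pins, laid it on the cork mat and released it. I then pushed the red plunger to its stop and let it spring back. The job was handed in at about 16 s of the 48 s allowed; no verdict was given.

- **Cover:** its centre measured (0.532, 0.176) against the mat's (0.530, 0.176). It lies flat, knob up, with its underside at about 6 mm in the side view. The top view put it a few mm lower (2 mm), within the network's 4 mm error.
- **Plunger:** the force reached 12.8 N, above the spring's 6 N maximum, with the fingertips at 42 mm, where the cap's top sits at the stop. The cap's top then measured 54 mm again, its up position. Only the side view could see it; the arm hid it from above.
- **Other parts:** both movements, the pin cylinder and the winding knob were within about 8 mm of their first readings, mostly within the network's error. The winding knob was only found in the top view, because the arm hid it from the side.
- **Robot:** at hand-in the gripper was clear of everything, at 0.19 m height and with about 1 N residual wrist force.

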